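# Dock a maquette carrier and hold it home while the plunger drops

### The arm

A 6-joint arm with a two-finger parallel gripper is mounted at the origin on the work surface. World frame = base frame: x ahead of the robot, y to its left, z up, the work surface at z = 0. Lengths are in mm, angles in rad, forces in N, time in s.
With the tool pointing down it reaches from about 350 to 775 mm from the base axis. Payload 7.3 kg.
Tool frame: the origin (TCP) lies between the finger pads; the fingertips stand 8 mm ahead of it and the grasp point (between the pads) lies 11 mm behind it; y points along the fingers, z is the direction in which the jaws open and shut, and the axes are right-handed (so a half turn about y gives the same grasp; the last joint's range is limited). The gripper opens to 92 mm and grips with 3 to 60 N. Pads are 19 mm wide; open, the fingers measure 130 mm over their backs; the gripper's body (75 mm by 190 mm) begins 47 mm behind the grasp point.
Start: joints at [1.026, 0.342, 1.524, -0, 1.275, -0.146], TCP at [203.851, 483.827, 234.741] pointing down, gripper open.
Joint ranges: [-2.53, 2.53], [-0.77, 2.02], [0.04, 2.7], [-1, 4.14], [0.28, 2.66], [-3.11, 3.11]. Speed limits (rad/s): [2.57, 2.57, 3.14, 3.14, 3.14, 3.14].

### API

Orientations are given as [roll, pitch, yaw] about the fixed x, y, z axes, in that order (R = Rz(yaw) Ry(pitch) Rx(roll)).
In Python, from plant import bot, vision, job gives the robot as it stands. The module is installed in compiled form; this text tells all that it offers.
- The arm moves only by the tool arm_command, never from a script. Its argument "deltas" is a list of rows, each a list of 4 numbers: the shift along the tool's x, y, z in m, then the turn about the tool's y in degrees. In form: [[x, y, z, twist], ...]. A call has 1 to 5 rows; each row shifts and turns the commanded pose from where the row before left it, along the tool's axes as they then stand; what a row does not reach is not made up. A row lasts 1/10 s, in which the tool goes at most 50 mm and 8.59 degrees, less where a joint would pass 70% of its speed; a pose out of reach is approached as far as the arm can. A call is refused whole if a number of a shift passes 0.05 or a number of a turn 8.59, either way. A call with a gripper value outside its range is refused whole. "claw" is the closure in counts, from 0 (fully open) to 255 (shut), set as the call begins (left out, the last holds). The fingers move at their own pace and stop on an object; the grip force is fixed at half the most. Time passes only in rows, so rows that do not move let the fingers close. It gives the time, the measured TCP pose, the force and the opening at its end, in the units of the state.
- bot.get_obs(): the state, without advancing time (a new reading comes with each control period).
- vision.capture(name): name is "scene" or "top"; returns a dict with "img" (384x512x3 uint8, red, green, blue), "camera_matrix" (3x3 intrinsics, pixels), "dist_coeffs" ([k1, k2, p1, p2, k3] as OpenCV has them; the pictures are not rectified), "world_to_cam" (4x4, takes a point from world to camera coordinates). Camera axes: x right, y down, z forward; pixel columns grow to the right and rows downward; lengths in mm; the calibration is good to about 2 mm. A picture is of the moment at which its call begins. There is no depth.
- job.close_job(): hands the job in, once; it reports no verdict.
Trained networks look in a picture, given as the dict that the camera call returned (one of the last four; its "shot" number tells which), for a name from the list of things; names that differ only in an ending like _2 or _b are one class to them, and where a whole thing is asked for, a point or a joint stands for the part that bears it (a point fixed in the world has none). Each returns a list of dicts, best first, with "confidence" (0 to 1); they miss things now and then, are a little off and sometimes report something else, mostly with a low value. They report only what shows in the picture. A call takes as long as a camera call. They do not tell look-alikes from the thing itself.
- vision.find_in(picture, name): "xyz" ([x, y, z] in mm, in the coordinates of the camera as it stood for that picture, good to about 4 mm: the middle of the surface that is visible of it).
- vision.regions_of(picture, name): "mask" (384x512 bool, what is visible of it).
The state is a dict: "time": time; "joint_positions": joint angles; "dq": joint speeds; "tau": joint torques, N m; "tool_pos": TCP position; "tcp_rot": TCP orientation; "contact_force": force on the tool from outside, world axes, zero at the start; "moment": the same for the moment, N m; "grip_width": finger opening in mm.
Only numpy, scipy, OpenCV 4.12 (cv2) and the standard library are available. Lean on these libraries where they do the work, as an engineer would, in place of code of your own. Each camera call takes 0.05 s, during which the arm holds its last target. There are 200 camera calls.

### The job

Lift the small maquette on its wooden carrier, set it flat on the open entry end of the bench dock with its ramped nose towards the head, and let go. Then take it again by the upright tab at its tail, push it slowly along under the head until you feel it hard up against the stop, whose place along the dock varies, and keep it pressed there against the sprung ejector while the slow plunger drops fully into the carrier's pocket, so that it stays locked when you let go. Don't ram the stop, keep the carrier level and leave the other things on the bench where they are.

Things in the scene. Friction and masses are not known exactly. Their poses are not given: they have to be found in the camera images.
- carrier: Loose carrier, about 0.5 kg: wooden board 180 long (x) x 70 wide (y) x 16 thick, carrying a grey maquette and a tail tab. Origin at the centre of its underside, x towards the nose, z up. The nose (x = 66 to 90) is a ramp that falls from 16 to 8 thick. Pocket in the top, centred at x = 45: 16 (x) x 22 (y), 8 deep
- maquette (a point): Grip point inside the maquette's torso, at (-5, 0, 60) mm of the carrier, axes as the carrier's. Square torso 34 x 34 from z = 30 to 76 above the carrier's underside, on a plinth 44 x 44 (z = 16 to 30); round head 28 across, up to z = 100
- tab (a point): Grip point inside the upright aluminium tab at the carrier's tail, at (-80, 0, 45) mm of the carrier, axes as the carrier's. Tab 10 thick (x), 44 wide (y), from z = 16 to 62; 48 mm free between it and the plinth
- dock: Fixed aluminium dock; bed 116 wide, 20 high, slick white top, x = -250 to 160. Origin on the bench under the bed's middle line; x is the pushing direction. Slick rails 14 high, 73 apart inside, x = -2 to 66, with a flared mouth from x = -54 (112 wide). A headstock with the stop is clamped on the bed's far end; its place along x differs from day to day and is not measured
- entry (a point): Point on the bed's top in the open entry, at (-150, 0, 20) mm of the dock, axes the dock's: a good place to set the carrier's origin. Pushed from here, the carrier meets the stop when its origin is between -20 and +20 mm (x) of the dock: feel for it
- ejector (a joint): Brass sprung ejector in the face of the headstock's stop, 34 wide, 6 high, just above the bed: 0 = sticks out 18 mm, 0.018 = pushed back flush with the stop's steel face (70 wide, 30 high). It pushes the carrier back with 6 N at 0 and 10 N when flush
- plunger (a joint): Steel plunger, 12 across, black knob on top, upright in the grey C-shaped head that overhangs the bed for 68 mm before the stop, 105 above the bed (no gripper passes below it); axis 44.5 mm before the stop. Value: its height (m): 0 = fully down, 7 mm deep in the pocket; 0.007 = riding on the carrier's top. The ramp lifts it; a 2 N damped spring lowers it in about 1.5 s. Play in the pocket 1.5 mm
- filler_tin: Bystander: steel tin 52 across, 60 high, beside the dock; origin under its centre
- modelling_tool: Bystander: spatula-like modelling tool 180 long, lying; origin under its middle
- tape_roll: Bystander: white tape roll 90 across, 25 high; origin under its centre
- glaze_jar: Bystander: jar 64 across, 100 high; origin under its centre
- mallet: Bystander: wooden mallet, handle 130 long from the origin along x, head 100 across
Things that resemble listed ones, but are neither listed nor needed, are in the scene too. Leave any pink or purple look-alike of the carrier alone.

How it is judged:
By the outcome, as a careful person would: the job done as asked, in the order asked, and still so for the second after the job is handed in, with the robot touching nothing.
It also fails if it takes over 69 s, if anything falls off the work surface, if the arm or the gripper's body presses on something with over 40 N, if the wrist force passes 120 N, or if a joint passes its speed limit or range.

## Working session

There is one attempt and no reset: what is moved stays moved. The work goes in short steps, Python scripts to look and compute and a tool call to move; the robot and the scene stay as the last step left them, time stands still between calls to the robot, and variables do not carry over. Pictures are saved under pics/ and viewed, about 8 in all and at most 12, crops included, and the job is handed in when it is done.

Besides the shell and the picture viewer there is one more tool, called after ">>>" in YAML: its name, and indented under it one key for each argument. arm_command: Moves the arm, as the interface text tells. Its arguments: {"type":"object","properties":{"deltas":{"type":"array","items":{"type":"array","items":{"type":"number"}}},"claw":{"type":"number"}},"required":["deltas"]}

```bash
mkdir -p pics
cat > h.py <<'E'
import numpy as np, cv2
from plant import bot, vision, job
def world(c,p):
    M=np.array(c["world_to_cam"]); return np.linalg.inv(M)@np.r_[p,1]
def proj(c,P):
    M=np.array(c["world_to_cam"]); r,_=cv2.Rodrigues(M[:3,:3])
    return cv2.projectPoints(np.float64(P).reshape(-1,1,3),r,M[:3,3],np.array(c["camera_matrix"]),np.array(c["dist_coeffs"]))[0].reshape(-1,2)
def unproj(c,px,z):
    M=np.array(c["world_to_cam"]); px=np.float64(px).reshape(-1,1,2)
    u=cv2.undistortPoints(px,np.array(c["camera_matrix"]),np.array(c["dist_coeffs"])).reshape(-1,2)
    d=np.c_[u,np.ones(len(u))]@M[:3,:3]; o=-M[:3,:3].T@M[:3,3]
    return o+d*((np.asarray(z)-o[2])/d[:,2])[:,None]
E
python3 - <<'E'
from h import *
o=bot.get_obs(); print(o)
ims=[]
for n in("scene","top"):
    c=vision.capture(n); ims.append(c["img"])
    M=np.array(c["world_to_cam"]); print(n,(-M[:3,:3].T@M[:3,3]).round())
    for k in("carrier","maquette","tab","dock","entry","ejector","plunger"):
        for d in vision.find_in(c,k): print(k,round(d["confidence"],2),world(c,d["xyz"])[:3].round(),proj(c,world(c,d["xyz"])[:3]).round())
    cv2.imwrite(f"pics/{n}0.png",cv2.resize(c["img"][:,:,::-1],(800,600),interpolation=cv2.INTER_CUBIC))
E
```

```text
{'time': 0.0, 'joint_positions': array([ 1.02600608e+00,  3.42730433e-01,  1.52500624e+00, -1.97736032e-05,
        1.27540733e+00, -1.45998648e-01]), 'dq': array([-0.00094619, -0.00078073,  0.00045818,  0.0007812 ,  0.00141507,
       -0.00169539]), 'tau': array([ 9.75683433e-04, -4.31236839e+01, -2.44223303e+01,  7.17844907e-02,
        5.60655305e-02, -1.33183858e-04]), 'tool_pos': array([203.63816807, 483.46992378, 234.04471824]), 'tcp_rot': array([-1.57233392e+00,  2.06984106e-04, -3.98785983e-01]), 'contact_force': array([-0.25796142,  0.13236667, -0.39792378]), 'moment': array([ 0.06508041, -0.01045891,  0.03036588]), 'grip_width': 92.12883953452722}
scene [1313.  112. 1492.]
carrier 0.98 [ 474. -271.   22.] [[179. 186.]]
carrier 0.93 [277. 232.  14.] [[329. 161.]]
carrier 0.82 [379.  10.  15.] [[264. 175.]]
carrier 0.34 [445. 167.  58.] [[308. 191.]]
maquette 0.92 [377.   8.  16.] [[264. 175.]]
maquette 0.83 [ 477. -275.   13.] [[178. 188.]]
maquette 0.63 [269. 228.  14.] [[328. 159.]]
maquette 0.32 [ 730. -155.    3.] [[197. 261.]]
tab 0.91 [378.  10.  15.] [[264. 175.]]
tab
[... 304 characters left out ...]
. 247.  29.] [[327. 230.]]
plunger 0.48 [561. 208. 190.] [[322. 204.]]
top [ 239.  -10. 1313.]
carrier 0.84 [ 461. -271.   16.] [[331. 200.]]
carrier 0.79 [362.   0.  17.] [[256. 228.]]
carrier 0.58 [258. 224.  14.] [[192. 257.]]
maquette 0.8 [364.   3.  18.] [[255. 227.]]
maquette 0.76 [258. 219.  15.] [[194. 257.]]
maquette 0.62 [ 458. -266.   10.] [[329. 201.]]
tab 0.95 [360.   0.  18.] [[256. 228.]]
tab 0.82 [266. 213.  15.] [[195. 255.]]
tab 0.8 [ 457. -272.   16.] [[331. 201.]]
tab 0.63 [551. 143.  18.] [[217. 176.]]
dock 0.58 [547. 146.  19.] [[216. 177.]]
entry 0.73 [ 347. -514.   24.] [[399. 230.]]
entry 0.72 [552. 143.  19.] [[217. 175.]]
plunger 0.47 [554. 208. 192.] [[190. 162.]]
```

View pics/scene0.png

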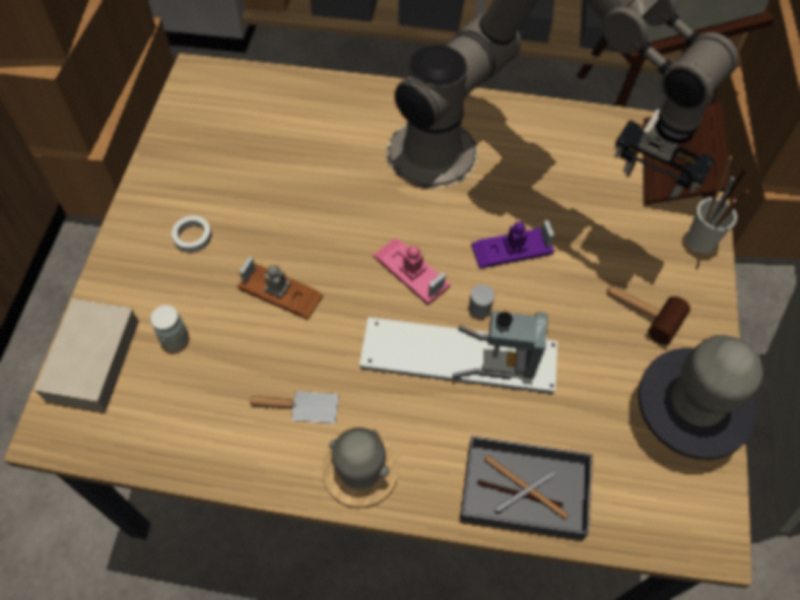

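View pics/top0.png

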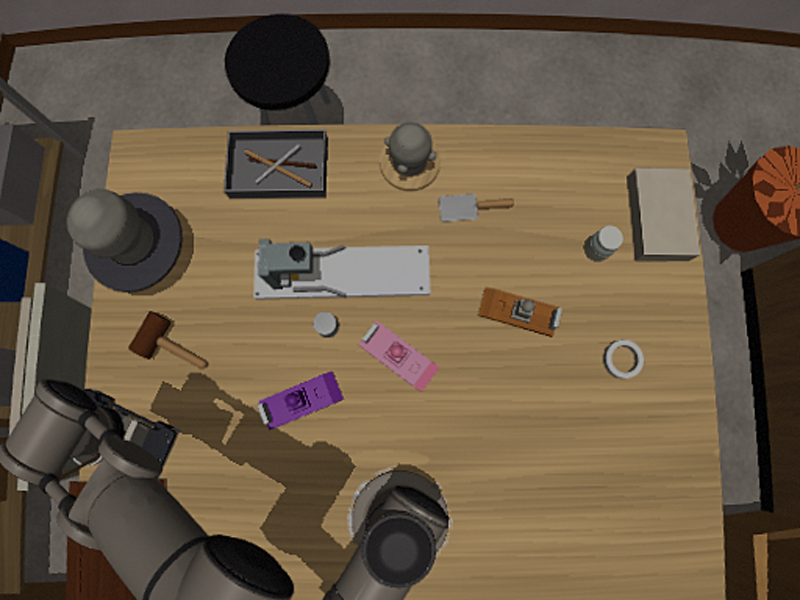

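Candidates for the carrier, in 800x600 top-view pixels:
- Brown wooden board with grey maquette at (520,312), which matches the description.
- Pink look-alike at (398,355).
- Purple look-alike at (300,400).

I choose the brown one, with its tail tab at the right (557,317) and nose to the left. The dock's white bed spans (255..430, 270), with the head at its left end. Next is a close check and a pose fit.

```bash
cat > fit.py <<'E'
from h import *
from scipy.optimize import minimize
def box(x0,x1,y0,y1,z0,z1): return np.array([[x,y,z] for x in(x0,x1) for y in(y0,y1) for z in(z0,z1)],float)
nose=np.array([[66,s*35,z] for s in(-1,1) for z in(0,16)]+[[90,s*35,z] for s in(-1,1) for z in(0,8)],float)
a=np.linspace(0,2*np.pi,24); head=np.array([[14*np.cos(t)*np.cos(p)-5,14*np.sin(t)*np.cos(p),86+14*np.sin(p)] for t in a for p in np.linspace(-1.5,1.5,9)])
CAR=[np.r_[box(-90,66,-35,35,0,16),nose],box(-27,17,-22,22,16,30),box(-22,12,-17,17,30,76),head,box(-85,-75,-22,22,16,62)]
def sil(c,parts,p,z):
    R=np.array([[np.cos(p[2]),-np.sin(p[2]),0],[np.sin(p[2]),np.cos(p[2]),0],[0,0,1]])
    S=4; m=np.zeros((384*S,512*S),np.uint8)
    for q in parts:
        h=cv2.convexHull(((proj(c,q@R.T+[p[0],p[1],z])+.5)*S-.5).astype(np.float32)); cv2.fillConvexPoly(m,np.round(h*8).astype(np.int32),1,shift=3)
    return cv2.resize(m.astype(np.float32),(512,384),interpolation=cv2.INTER_AREA)
def fit(cs,masks,parts,p0,z):
    def cost(p): return sum(np.abs(sil(c,parts,(p[0],p[1],p[2]/100),z)-m).sum()/m.sum() for c,m in zip(cs,masks))
    p=np.array([p0[0],p0[1],p0[2]*100.])
    for s in(10,3):
        r=minimize(cost,p,method="Nelder-Mead",options=dict(initial_simplex=np.array([p]+[p+s*e for e in np.eye(3)]),xatol=.05,fatol=1e-5)); p=r.x
    return np.array([p[0],p[1],p[2]/100]),r.fun
E
python3 - <<'E'
from fit import *
cs=[vision.capture(n) for n in("top","scene")]
ms=[]
for c in cs:
    for d in vision.regions_of(c,"carrier"):
        y,x=np.nonzero(d["mask"]); u=proj(c,[[463,-271,20]])[0]
        if np.hypot(x.mean()-u[0],y.mean()-u[1])<15: ms.append(d["mask"].astype(np.float32)); print(d["confidence"],len(x)); break
for i in(0,1): print(fit(cs[i:i+1],ms[i:i+1],CAR,(463,-271,1.4),0))
p,f=fit(cs,ms,CAR,(463,-271,1.4),0); print(p,f)
# dock
for c in cs:
    for d in vision.regions_of(c,"dock"):
        y,x=np.nonzero(d["mask"]); print("dock",d["confidence"],len(x),x.min(),x.max(),y.min(),y.max())
crop=[]
for c,m in zip(cs,ms):
    im=c["img"][:,:,::-1].copy()
    s=(sil(c,CAR,p,0)>.5).astype(np.uint8)
    K=4
    u=proj(c,[[463,-271,20]])[0].astype(int)
    a=cv2.resize(im[u[1]-30:u[1]+30,u[0]-40:u[0]+40],None,fx=5,fy=5,interpolation=cv2.INTER_CUBIC)
    sb=cv2.resize(s[u[1]-30:u[1]+30,u[0]-40:u[0]+40],None,fx=5,fy=5)
    cv2.drawContours(a,cv2.findContours(sb,0,2)[0],-1,(0,255,0),1)
    u=proj(c,[[560,160,20]])[0].astype(int)
    b=cv2.resize(im[u[1]-45:u[1]+45,u[0]-66:u[0]+66],(400,300),interpolation=cv2.INTER_CUBIC)
    crop.append(np.hstack([a,b]))
cv2.imwrite("pics/crop1.png",np.vstack(crop))
E
```

```text
0.77 1053
0.87 1053
(array([ 466.26898259, -275.64860945,    1.28433262]), np.float64(0.049560777842998505))
(array([ 466.35432699, -275.10107176,    1.27108188]), np.float64(0.08167141675949097))
[ 466.03579815 -275.71112212    1.27685183] 0.13354700803756714
dock 0.86 3677 162 275 154 190
dock 0.88 4883 230 357 198 251
```

View pics/crop1.png

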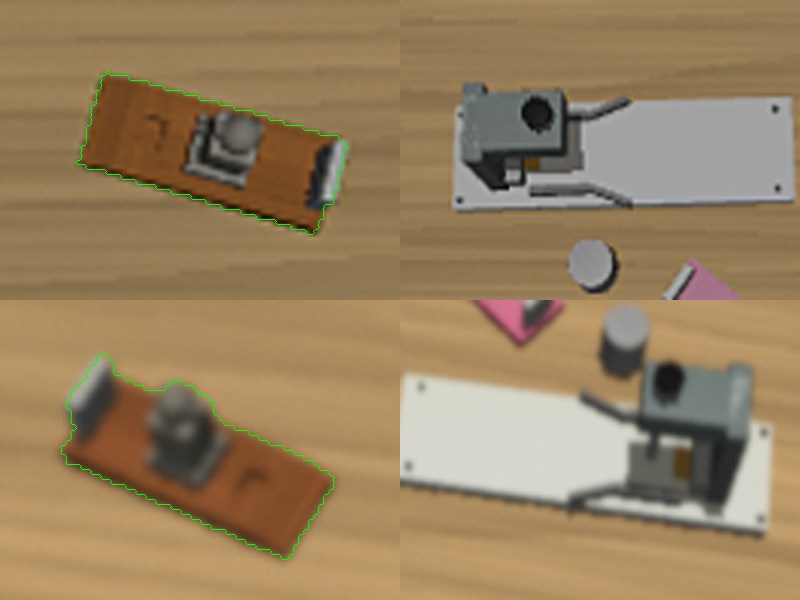

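The wooden carrier is confirmed and the fit outline matches in both views. Its nose, with the pocket, points left/+y and the tab is at -y. Now the dock pose, ignoring the head area.

Run:
```python
from fit import *
cs=[vision.capture(n) for n in("top","scene")]
BED=[box(-250,160,-58,58,0,20)]
def fitd(cs,ms,p0):
    ws=[1-sil(c,[box(-15,140,-75,75,22,190)],p0,0) for c in cs]
    def cost(p): return sum((w*np.abs(sil(c,BED,(p[0],p[1],p[2]/100),0)-m)).sum()/m.sum() for c,m,w in zip(cs,ms,ws))
    p=np.array([p0[0],p0[1],p0[2]*100.])
    for s in(8,2):
        r=minimize(cost,p,method="Nelder-Mead",options=dict(initial_simplex=np.array([p]+[p+s*e for e in np.eye(3)]),xatol=.05,fatol=1e-5)); p=r.x
    return np.array([p[0],p[1],p[2]/100]),r.fun
ms=[vision.regions_of(c,"dock")[0]["mask"].astype(np.float32) for c in cs]
# add bed corners from screws etc: initial guess
p0=(555,180,1.57)
p,f=fitd(cs,ms,p0); print(p,f); p,f=fitd(cs,ms,p); print(p,f)
for i in(0,1): print(fitd(cs[i:i+1],ms[i:i+1],p))
im=[]
for c,n in zip(cs,"ts"):
    a=c["img"][:,:,::-1].copy(); s=(sil(c,BED,p,0)>.5).astype(np.uint8)
    u=proj(c,[[560,160,20]])[0].astype(int); sl=np.s_[u[1]-45:u[1]+45,u[0]-70:u[0]+70]
    a=cv2.resize(a[sl],(800,514),interpolation=cv2.INTER_CUBIC)[:, :]; b=cv2.resize(s[sl],(800,514))
    cv2.drawContours(a,cv2.findContours(b,0,2)[0],-1,(0,255,0),1)
    im.append(cv2.resize(a,(466,300)))
cv2.imwrite("pics/dock1.png",np.vstack(im))
R=lambda t:np.array([[np.cos(t),-np.sin(t)],[np.sin(t),np.cos(t)]])
print("entry",p[:2]+R(p[2])@[-150,0],"axis",R(p[2])@[1,0])
k=vision.find_in(cs[0],"plunger"),vision.find_in(cs[1],"plunger")
for c,kk in zip(cs,k):
    for d in kk[:2]: w=world(c,d["xyz"])[:3]; print("plunger",d["confidence"],w,R(-p[2])@(w[:2]-p[:2]))
```

```text
[558.84497673 182.6408507    1.59822936] 0.045780014246702194
[558.85411215 182.64008189   1.59820777] 0.045710884034633636
(array([560.76341238, 181.43906019,   1.58778487]), np.float64(0.01156854908913374))
(array([556.62331778, 184.54132857,   1.59735367]), np.float64(0.024053163826465607))
entry [562.96531414  32.69643241] axis [-0.02740801  0.99962433]
plunger 0.54 [388.95100976 565.43525019  44.60832496] [387.30807007 159.34761982]
plunger 0.44 [554.6540113  207.31935257 192.87824485] [24.78511583  3.52211322]
plunger 0.58 [560.21843392 205.77507902 188.06966351] [23.08891265 -1.99789355]
```

View pics/dock1.png

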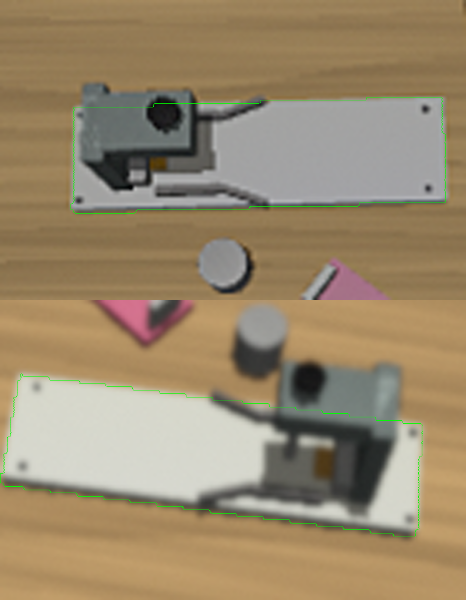

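Dock pose is about (558.9, 182.6), yaw 1.595, which puts the entry at about (562, 33). The carrier is at (466, -275.7), yaw 1.277. I'll grip the maquette across the carrier's y with tool yaw = 1.277-π, and plan the approach rows now.

```bash
cat > plan.py <<'E'
from h import *
from scipy.spatial.transform import Rotation as Rn
import sys
def plan(legs,pos=None,rot=None,dec=3):
    """legs: (xyz, yaw, nrows); prints rows in tool axes, rounded, pose tracked"""
    o=bot.get_obs(); p=np.array(o["tool_pos"] if pos is None else pos,float)
    R=Rn.from_euler("xyz",o["tcp_rot"] if rot is None else rot); rows=[]
    for t,yaw,n in legs:
        t=np.array(t,float)
        for k in range(n):
            d=(t-p)/(n-k); s=R.inv().apply(d)/1000
            dy=(yaw-R.as_euler("xyz")[2]+np.pi)%(2*np.pi)-np.pi
            tw=round(-np.degrees(dy)/(n-k),1); s=np.round(s,dec)
            p=p+R.apply(s*1000); R=R*Rn.from_euler("y",tw,degrees=True); rows.append([*map(float,s),tw])
    for i in range(0,len(rows),5): print(rows[i:i+5])
    print("end",p.round(1),R.as_euler("xyz").round(3))
E
python3 - <<'E'
from plan import *
plan([((430,100,234),-1.15,13),((464.6,-280.5,180),1.277-np.pi,12)])
E
```

```text
[[0.027, 0.0, -0.02, np.float64(3.3)], [0.029, 0.0, -0.019, np.float64(3.3)], [0.03, 0.0, -0.017, np.float64(3.3)], [0.031, 0.0, -0.015, np.float64(3.3)], [0.031, 0.0, -0.014, np.float64(3.3)]]
[[0.032, 0.0, -0.012, np.float64(3.3)], [0.033, 0.0, -0.01, np.float64(3.3)], [0.033, 0.0, -0.008, np.float64(3.3)], [0.034, 0.0, -0.006, np.float64(3.3)], [0.034, 0.0, -0.004, np.float64(3.3)]]
[[0.034, 0.0, -0.002, np.float64(3.3)], [0.034, 0.0, -0.001, np.float64(3.4)], [0.035, 0.001, 0.002, np.float64(3.3)], [0.03, 0.004, -0.01, np.float64(3.4)], [0.031, 0.005, -0.009, np.float64(3.4)]]
[[0.031, 0.004, -0.007, np.float64(3.4)], [0.031, 0.005, -0.005, np.float64(3.4)], [0.032, 0.004, -0.003, np.float64(3.4)], [0.032, 0.005, -0.001, np.float64(3.4)], [0.032, 0.004, 0.001, np.float64(3.4)]]
[[0.032, 0.005, 0.003, np.float64(3.4)], [0.031, 0.004, 0.005, np.float64(3.4)], [0.031, 0.005, 0.006, np.float64(3.5)], [0.031, 0.004, 0.008, np.float64(3.4)], [0.03, 0.005, 0.01, np.float64(3.5)]]
end [ 464.3 -280.6  179.7] [-1.571  0.    -1.865]
```

>>> arm_command:
  deltas:
    - [0.027,0,-0.02,3.3]
    - [0.029,0,-0.019,3.3]
    - [0.03,0,-0.017,3.3]
    - [0.031,0,-0.015,3.3]
    - [0.031,0,-0.014,3.3]
  claw: 0

```text
time: 1.9
tool_pos: [291.8, 335.4, 234.9]
tcp_rot: [-1.57, -0.0, -0.689]
contact_force: [0.2, -0.0, -0.2]
grip_width: 91.7
```

>>> arm_command:
  deltas:
    - [0.032,0,-0.012,3.3]
    - [0.033,0,-0.01,3.3]
    - [0.033,0,-0.008,3.3]
    - [0.034,0,-0.006,3.3]
    - [0.034,0,-0.004,3.3]

```text
time: 2.4
tool_pos: [378.7, 187.6, 234.9]
tcp_rot: [-1.57, -0.0, -0.977]
contact_force: [0.1, 0.7, 0.0]
grip_width: 91.8
```

>>> arm_command:
  deltas:
    - [0.034,0,-0.002,3.3]
    - [0.034,0,-0.001,3.4]
    - [0.035,0.001,0.002,3.3]
    - [0.03,0.004,-0.01,3.4]
    - [0.031,0.005,-0.009,3.4]

```text
time: 2.9
tool_pos: [436.2, 34.8, 224.7]
tcp_rot: [-1.57, -0.0, -1.27]
contact_force: [0.2, 0.9, -0.2]
grip_width: 91.8
```

>>> arm_command:
  deltas:
    - [0.031,0.004,-0.007,3.4]
    - [0.031,0.005,-0.005,3.4]
    - [0.032,0.004,-0.003,3.4]
    - [0.032,0.005,-0.001,3.4]
    - [0.032,0.004,0.001,3.4]

```text
time: 3.4
tool_pos: [449.9, -123.9, 202.6]
tcp_rot: [-1.571, 0.0, -1.567]
contact_force: [1.1, 0.4, 0.3]
grip_width: 91.7
```

>>> arm_command:
  deltas:
    - [0.032,0.005,0.003,3.4]
    - [0.031,0.004,0.005,3.4]
    - [0.031,0.005,0.006,3.5]
    - [0.031,0.004,0.008,3.4]
    - [0.03,0.005,0.01,3.5]

```text
time: 3.9
tool_pos: [464.3, -282.1, 179.6]
tcp_rot: [-1.57, 0.0, -1.868]
contact_force: [0.9, -0.3, 0.4]
grip_width: 91.8
```

>>> arm_command:
  deltas:
    - [-0.0015,0.02,0,0.2]
    - [0,0.025,0,0]
    - [0,0.025,0,0]
    - [0,0.02,0,0]
    - [0,0.01,0,0]

```text
time: 4.4
tool_pos: [464.0, -278.7, 78.0]
tcp_rot: [-1.573, 0.001, -1.868]
contact_force: [-0.3, 0.1, 0.0]
grip_width: 91.9
```

>>> arm_command:
  deltas:
    - [0,0.01,0,0]
    - [0,0.01,0,0]
    - [0,0.01,0,0]
    - [0,0,0,0]

```text
time: 4.8
tool_pos: [464.3, -278.8, 48.6]
tcp_rot: [-1.572, 0.001, -1.868]
contact_force: [-0.0, -0.1, 0.1]
grip_width: 91.9
```

Run:
```python
from h import *
o=bot.get_obs(); print(o["tool_pos"],o["contact_force"])
ims=[]
for n in("top","scene"):
    c=vision.capture(n); u=proj(c,[[463,-271,60]])[0].astype(int)
    ims.append(cv2.resize(c["img"][u[1]-40:u[1]+40,u[0]-50:u[0]+50,::-1],(400,320),interpolation=cv2.INTER_CUBIC))
cv2.imwrite("pics/g1.png",np.hstack(ims))
```

```text
[ 464.27225145 -278.78365157   48.64473689] [-0.0030607  -0.06100328  0.14209179]
```

View pics/g1.png

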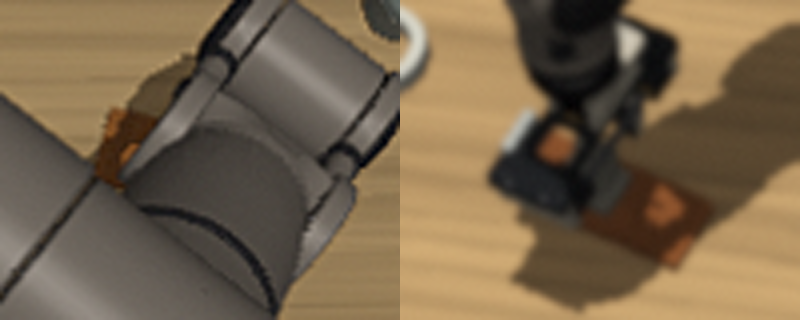

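The gripper straddles the maquette with no contact, and its wide side lies along the opening direction. I'll close and lift slightly.

>>> arm_command:
  deltas:
    - [0,0,0,0]
    - [0,0,0,0]
    - [0,0,0,0]
    - [0,0,0,0]
    - [0,0,0,0]
  claw: 255

```text
time: 5.4
tool_pos: [464.8, -279.2, 49.8]
tcp_rot: [-1.571, -0.0, -1.868]
contact_force: [-0.4, 0.6, 0.3]
grip_width: 56.2
```

>>> arm_command:
  deltas:
    - [0,0,0,0]
    - [0,0,0,0]
    - [0,0,0,0]
    - [0,0,0,0]
    - [0,0,0,0]

```text
time: 5.9
tool_pos: [464.9, -279.3, 49.7]
tcp_rot: [-1.57, 0.0, -1.868]
contact_force: [0.9, -0.0, -0.8]
grip_width: 33.8
```

>>> arm_command:
  deltas:
    - [0,-0.005,0,0]
    - [0,-0.01,0,0]
    - [0,-0.02,0,0]
    - [0,-0.02,0,0]
    - [0,-0.015,0,0]

```text
time: 6.4
tool_pos: [464.8, -279.2, 121.3]
tcp_rot: [-1.57, -0.0, -1.868]
contact_force: [0.6, 0.2, -4.7]
grip_width: 34.0
```

Run:
```python
from plan import *
o=bot.get_obs(); print(o["tool_pos"],o["tcp_rot"],o["contact_force"],o["moment"],o["grip_width"])
# offset of TCP in carrier frame at grasp
c,s=np.cos(1.277),np.sin(1.277); d=np.array([464.3-466.0,-278.8+275.7]); off=np.array([c*d[0]+s*d[1],-s*d[0]+c*d[1]]); print("off",off)
yd=1.595; R=np.array([[np.cos(yd),-np.sin(yd)],[np.sin(yd),np.cos(yd)]])
ent=np.array([558.9,182.6])+R@np.array([-150,0]); tcp=ent+R@off; print(ent,tcp)
plan([((*tcp,118),yd-np.pi,15)])
```

```text
[ 464.78030735 -279.20751367  121.29046373] [-1.57019319e+00 -1.76628853e-04 -1.86825786e+00] [ 0.6074915   0.15428676 -4.65054775] [-0.04513718  0.0534676   0.05968367] 34.00442734497392
off [-3.45946889  0.7294347 ]
[562.53019652  32.64393419] [561.88469914  29.16782528]
[[-0.022, 0.0, 0.0, np.float64(-1.2)], [-0.022, 0.0, 0.001, np.float64(-1.2)], [-0.021, 0.0, 0.001, np.float64(-1.2)], [-0.021, 0.0, 0.002, np.float64(-1.2)], [-0.021, 0.0, 0.002, np.float64(-1.2)]]
[[-0.021, 0.0, 0.002, np.float64(-1.2)], [-0.021, 0.0, 0.003, np.float64(-1.2)], [-0.021, 0.0, 0.003, np.float64(-1.3)], [-0.021, 0.0, 0.004, np.float64(-1.2)], [-0.021, 0.001, 0.004, np.float64(-1.3)]]
[[-0.021, 0.0, 0.005, np.float64(-1.2)], [-0.021, 0.001, 0.005, np.float64(-1.3)], [-0.021, 0.0, 0.006, np.float64(-1.2)], [-0.022, 0.001, 0.006, np.float64(-1.3)], [-0.021, 0.0, 0.006, np.float64(-1.2)]]
end [561.6  29.1 118.2] [-1.57  -0.    -1.547]
```

>>> arm_command:
  deltas:
    - [-0.012,0,0,-0.7]
    - [-0.022,0,0.001,-1.2]
    - [-0.021,0,0.001,-1.2]
    - [-0.021,0,0.002,-1.2]
    - [-0.021,0,0.002,-1.2]

```text
time: 6.9
tool_pos: [495.1, -184.9, 118.9]
tcp_rot: [-1.573, 0.001, -1.771]
contact_force: [1.0, 0.2, -3.7]
grip_width: 33.7
```

>>> arm_command:
  deltas:
    - [-0.021,0,0.002,-1.2]
    - [-0.021,0,0.003,-1.2]
    - [-0.021,0,0.003,-1.3]
    - [-0.021,0,0.004,-1.2]
    - [-0.021,0,0.004,-1.3]

```text
time: 7.4
tool_pos: [527.3, -83.8, 118.8]
tcp_rot: [-1.573, 0.001, -1.662]
contact_force: [0.6, 0.6, -5.1]
grip_width: 34.0
```

>>> arm_command:
  deltas:
    - [-0.021,0,0.005,-1.2]
    - [-0.021,0,0.005,-1.3]
    - [-0.021,0,0.006,-1.2]
    - [-0.022,0,0.006,-1.3]
    - [-0.021,0,0.006,-1.2]

```text
time: 7.9
tool_pos: [560.3, 20.7, 118.7]
tcp_rot: [-1.573, 0.001, -1.554]
contact_force: [0.3, 0.2, -4.8]
grip_width: 34.3
```

>>> arm_command:
  deltas:
    - [-0.01,0,0,-0.5]
    - [0,0,0,0]
    - [0,0,0,0]

```text
time: 8.2
tool_pos: [560.3, 28.6, 119.3]
tcp_rot: [-1.572, -0.0, -1.547]
contact_force: [0.0, -0.4, -5.2]
grip_width: 34.0
```

Run:
```python
from plan import *
o=bot.get_obs(); print(o["tool_pos"],o["tcp_rot"],o["contact_force"],o["moment"],o["grip_width"])
plan([((561.9,29.2,74),1.595-np.pi,4)])
ims=[]
for n in("top","scene"):
    c=vision.capture(n); u=proj(c,[[560,80,60]])[0].astype(int)
    ims.append(cv2.resize(c["img"][u[1]-55:u[1]+55,u[0]-70:u[0]+70,::-1],(400,314),interpolation=cv2.INTER_CUBIC))
cv2.imwrite("pics/g2.png",np.hstack(ims))
```

```text
[560.28826057  28.57240846 119.28625501] [-1.57201444e+00 -2.48647496e-04 -1.54689552e+00] [ 0.0138385  -0.38480593 -5.15729741] [-0.06796847  0.05863237  0.00600006] 33.95461729341114
[[-0.0, 0.011, 0.0, np.float64(-0.0)], [-0.0, 0.011, 0.001, np.float64(-0.0)], [-0.0, 0.012, 0.0, np.float64(-0.0)], [-0.001, 0.011, 0.001, np.float64(-0.0)]]
end [562.2  29.6  74.3] [-1.572 -0.    -1.547]
```

View pics/g2.png

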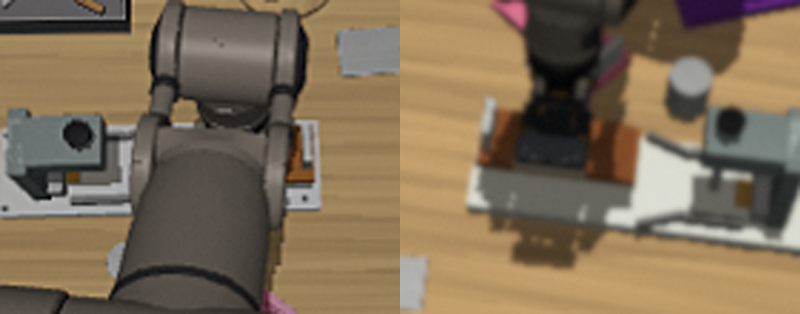

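The carrier hangs level over the entry, nose towards the head. I'll lower it.

>>> arm_command:
  deltas:
    - [0,0.011,0,0]
    - [0,0.011,0.001,0]
    - [0,0.012,0,0]
    - [-0.001,0.009,0,0]
    - [0,0,0,0]

```text
time: 8.8
tool_pos: [560.7, 29.9, 74.6]
tcp_rot: [-1.575, 0.001, -1.547]
contact_force: [-0.0, 1.1, -4.2]
grip_width: 33.8
```

>>> arm_command:
  deltas:
    - [0,0.002,0,0]
    - [0,0.002,0,0]
    - [0,0.0015,0,0]
    - [0,0,0,0]

```text
time: 9.2
tool_pos: [562.0, 29.8, 71.3]
tcp_rot: [-1.57, 0.0, -1.547]
contact_force: [-0.3, -0.3, -4.7]
grip_width: 33.9
```

>>> arm_command:
  deltas:
    - [0,0.001,0,0]
    - [0,0,0,0]
    - [0,0,0,0]

```text
time: 9.5
tool_pos: [562.0, 29.8, 70.3]
tcp_rot: [-1.571, 0.0, -1.547]
contact_force: [0.7, -0.3, -4.9]
grip_width: 33.6
```

>>> arm_command:
  deltas:
    - [0,0.001,0,0]
    - [0,0,0,0]
    - [0,0,0,0]

```text
time: 9.8
tool_pos: [562.2, 29.8, 69.7]
tcp_rot: [-1.57, -0.0, -1.547]
contact_force: [-0.1, -0.5, 1.6]
grip_width: 33.5
```

Contact felt, with the wrist force going from -4.9 to +1.6 N. I'll release, rise and re-measure the carrier.

>>> arm_command:
  deltas:
    - [0,0,0,0]
    - [0,0,0,0]
    - [0,0,0,0]
    - [0,0,0,0]
    - [0,0,0,0]
  claw: 0

```text
time: 10.3
tool_pos: [562.0, 29.8, 69.2]
tcp_rot: [-1.571, 0.0, -1.547]
contact_force: [-0.1, 0.4, -0.1]
grip_width: 69.2
```

>>> arm_command:
  deltas:
    - [0,0,0,0]
    - [0,-0.01,0,0]
    - [0,-0.025,0,0]
    - [0,-0.03,0,0]
    - [0,-0.03,0,0]

```text
time: 10.8
tool_pos: [561.8, 29.8, 165.9]
tcp_rot: [-1.571, 0.0, -1.547]
contact_force: [0.3, 1.2, 0.0]
grip_width: 92.3
```

>>> arm_command:
  deltas:
    - [0.03,-0.03,0,0]
    - [0.04,-0.03,0,0]
    - [0.04,0,0,0]
    - [0.04,0,0,0]
    - [0.02,0,0,0]

```text
time: 11.3
tool_pos: [565.8, -143.3, 225.3]
tcp_rot: [-1.569, -0.001, -1.549]
contact_force: [0.0, 0.6, 0.2]
grip_width: 91.8
```

Run:
```python
from fit import *
o=bot.get_obs(); print(o["tool_pos"],o["tcp_rot"],o["grip_width"])
ims=[]
cs=[vision.capture(n) for n in("top","scene")]
for c in cs:
    for d in vision.regions_of(c,"carrier"):
        y,x=np.nonzero(d["mask"]); u=proj(c,[[562,33,40]])[0]
        if np.hypot(x.mean()-u[0],y.mean()-u[1])<15:
            m=d["mask"].astype(np.float32); p,f=fit([c],[m],CAR,(562,33,1.595),20); print(d["confidence"],len(x),p,f)
            print("tab TCP xy",p[:2]-80*np.array([np.cos(p[2]),np.sin(p[2])])); break
    u=proj(c,[[560,80,60]])[0].astype(int)
    ims.append(cv2.resize(c["img"][u[1]-55:u[1]+55,u[0]-70:u[0]+70,::-1],(400,314),interpolation=cv2.INTER_CUBIC))
cv2.imwrite("pics/g3.png",np.hstack(ims))
```

```text
[ 565.78307701 -143.3322973   225.33062304] [-1.56945621e+00 -1.33834978e-03 -1.54940634e+00] 91.84813550379089
0.61 854 [562.08355629  44.75214381   1.59658747] 0.20242974162101746
tab TCP xy [564.14661922 -35.22125034]
0.87 1136 [560.18587022  31.64692267   1.59565578] 0.08351672440767288
tab TCP xy [562.17442147 -48.32835891]
```

View pics/g3.png

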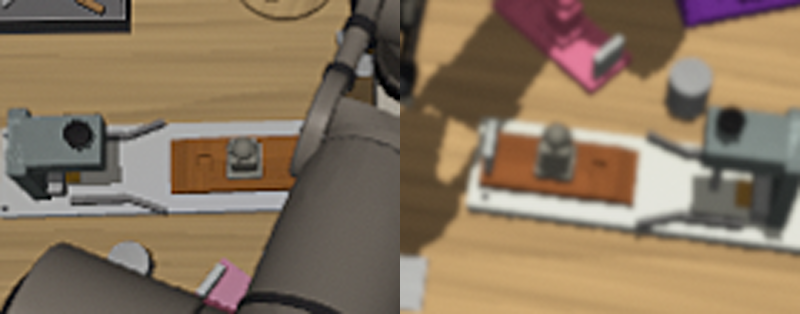

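The carrier is set flat on the entry, nose towards the head, and the scene fit gives (560, 32) at yaw 1.596. The tab is at about (563.4, -47.5). I'll grip it across its 44 mm width, so the gripper keeps clear of the maquette.

>>> arm_command:
  deltas:
    - [-0.018,0.015,0,0]
    - [-0.025,0.025,0,0]
    - [-0.025,0.025,0,0]
    - [-0.018,0.025,0,0]
    - [-0.01,0.02,0,0]

```text
time: 12.0
tool_pos: [562.9, -40.9, 113.3]
tcp_rot: [-1.572, 0.001, -1.544]
contact_force: [-0.3, -0.1, 0.2]
grip_width: 91.5
```

>>> arm_command:
  deltas:
    - [0,0.02,0,0]
    - [0,0.015,0,0]
    - [0,0.01,0,0]
    - [0,0,0,0]

```text
time: 12.4
tool_pos: [562.9, -43.0, 68.3]
tcp_rot: [-1.573, 0.001, -1.546]
contact_force: [0.1, -0.4, 0.3]
grip_width: 91.7
```

>>> arm_command:
  deltas:
    - [0.0045,0.006,0,0]
    - [0,0.006,0,0]
    - [0,0.004,0,0]
    - [0,0,0,0]

```text
time: 12.8
tool_pos: [563.5, -48.8, 52.8]
tcp_rot: [-1.572, 0.0, -1.548]
contact_force: [0.2, -0.4, -0.8]
grip_width: 92.1
```

>>> arm_command:
  deltas:
    - [0,0,0,0]
    - [0,0,0,0]
    - [0,0,0,0]
    - [0,0,0,0]
    - [0,0,0,0]
  claw: 255

```text
time: 13.3
tool_pos: [563.9, -48.7, 53.3]
tcp_rot: [-1.571, 0.0, -1.547]
contact_force: [-0.3, 0.4, 0.1]
grip_width: 56.7
```

>>> arm_command:
  deltas:
    - [0,0,0,0]
    - [0,0,0,0]
    - [0,0,0,0]
    - [0,0,0,0]

```text
time: 13.7
tool_pos: [563.9, -48.7, 53.3]
tcp_rot: [-1.571, 0.0, -1.547]
contact_force: [-1.2, 0.3, 0.9]
grip_width: 44.1
```

Tab held at 44.1 mm. I'll push slowly, watching the force.

>>> arm_command:
  deltas:
    - [-0.002,0,0,0]
    - [-0.004,0,0,0]
    - [-0.005,0,0,0]
    - [-0.005,0,0,0]
    - [-0.005,0,0,0]

```text
time: 14.2
tool_pos: [563.3, -27.2, 53.3]
tcp_rot: [-1.571, 0.0, -1.547]
contact_force: [0.8, -1.0, 0.3]
grip_width: 43.5
```

>>> arm_command:
  deltas:
    - [-0.005,0,0,0]
    - [-0.005,0,0,0]
    - [-0.005,0,0,0]
    - [-0.005,0,0,0]
    - [-0.005,0,0,0]

```text
time: 14.7
tool_pos: [562.7, -2.3, 53.2]
tcp_rot: [-1.571, 0.0, -1.547]
contact_force: [-0.3, -2.0, 0.7]
grip_width: 44.0
```

>>> arm_command:
  deltas:
    - [-0.004,0,0,0]
    - [-0.004,0,0,0]
    - [-0.004,0,0,0]
    - [-0.004,0,0,0]
    - [-0.004,0,0,0]

```text
time: 15.2
tool_pos: [562.4, 17.5, 53.3]
tcp_rot: [-1.57, 0.0, -1.547]
contact_force: [1.1, -2.7, 0.4]
grip_width: 43.6
```

>>> arm_command:
  deltas:
    - [-0.003,0,0,0]
    - [-0.003,0,0,0]
    - [-0.003,0,0,0]
    - [-0.003,0,0,0]
    - [-0.003,0,0,0]

```text
time: 15.7
tool_pos: [562.0, 32.4, 53.2]
tcp_rot: [-1.57, 0.0, -1.547]
contact_force: [2.0, -2.5, 0.0]
grip_width: 43.8
```

>>> arm_command:
  deltas:
    - [-0.003,0,0,0]
    - [-0.003,0,0,0]
    - [-0.003,0,0,0]
    - [-0.003,0,0,0]
    - [-0.003,0,0,0]

```text
time: 16.2
tool_pos: [561.8, 46.1, 53.3]
tcp_rot: [-1.57, -0.002, -1.547]
contact_force: [2.3, -9.4, 0.0]
grip_width: 43.9
```

>>> arm_command:
  deltas:
    - [-0.001,0,0,0]
    - [-0.001,0,0,0]
    - [-0.001,0,0,0]
    - [0,0,0,0]

```text
time: 16.6
tool_pos: [561.6, 49.7, 53.3]
tcp_rot: [-1.57, -0.001, -1.547]
contact_force: [2.6, -5.9, 0.3]
grip_width: 43.7
```

>>> arm_command:
  deltas:
    - [-0.001,0,0,0]
    - [-0.001,0,0,0]
    - [-0.001,0,0,0]
    - [-0.001,0,0,0]

```text
time: 17.0
tool_pos: [561.6, 53.4, 53.3]
tcp_rot: [-1.57, -0.001, -1.547]
contact_force: [2.5, -6.3, -0.6]
grip_width: 43.9
```

>>> arm_command:
  deltas:
    - [-0.0015,0,0,0]
    - [-0.0015,0,0,0]
    - [-0.0015,0,0,0]
    - [-0.0015,0,0,0]

```text
time: 17.4
tool_pos: [561.4, 59.7, 53.3]
tcp_rot: [-1.57, -0.001, -1.548]
contact_force: [1.6, -5.2, 0.0]
grip_width: 44.0
```

>>> arm_command:
  deltas:
    - [-0.0015,0,0,0]
    - [-0.0015,0,0,0]
    - [-0.0015,0,0,0]
    - [-0.0015,0,0,0]

```text
time: 17.8
tool_pos: [561.3, 65.9, 53.3]
tcp_rot: [-1.57, -0.001, -1.547]
contact_force: [2.0, -4.4, 0.3]
grip_width: 43.8
```

>>> arm_command:
  deltas:
    - [-0.0015,0,0,0]
    - [-0.0015,0,0,0]
    - [-0.0015,0,0,0]

```text
time: 18.1
tool_pos: [561.3, 69.2, 53.3]
tcp_rot: [-1.57, -0.002, -1.547]
contact_force: [2.1, -10.8, 0.3]
grip_width: 43.5
```

>>> arm_command:
  deltas:
    - [-0.0015,0,0,0]
    - [-0.0015,0,0,0]
    - [-0.0015,0,0,0]

```text
time: 18.4
tool_pos: [561.2, 73.4, 53.4]
tcp_rot: [-1.57, -0.003, -1.547]
contact_force: [2.1, -12.2, 0.6]
grip_width: 43.4
```

>>> arm_command:
  deltas:
    - [-0.0015,0,0,0]
    - [-0.0015,0,0,0]
    - [-0.0015,0,0,0]

```text
time: 18.7
tool_pos: [561.1, 77.7, 53.4]
tcp_rot: [-1.57, -0.003, -1.547]
contact_force: [1.8, -12.9, 1.0]
grip_width: 43.9
```

Ejector contact came at y≈68, a step of about 6 N, so the stop should be near y≈86. I'll creep from here.

>>> arm_command:
  deltas:
    - [-0.001,0,0,0]
    - [-0.001,0,0,0]
    - [-0.001,0,0,0]
    - [-0.001,0,0,0]

```text
time: 19.1
tool_pos: [561.0, 81.5, 53.4]
tcp_rot: [-1.57, -0.003, -1.547]
contact_force: [1.7, -13.9, 0.9]
grip_width: 43.9
```

>>> arm_command:
  deltas:
    - [-0.0005,0,0,0]
    - [-0.0005,0,0,0]
    - [-0.0005,0,0,0]
    - [-0.0005,0,0,0]

```text
time: 19.5
tool_pos: [561.0, 83.7, 53.4]
tcp_rot: [-1.57, -0.003, -1.547]
contact_force: [2.5, -11.4, 0.8]
grip_width: 44.1
```

>>> arm_command:
  deltas:
    - [-0.0005,0,0,0]
    - [-0.0005,0,0,0]

```text
time: 19.7
tool_pos: [560.9, 84.4, 53.4]
tcp_rot: [-1.57, -0.003, -1.547]
contact_force: [1.2, -14.6, 2.1]
grip_width: 44.1
```

>>> arm_command:
  deltas:
    - [-0.0005,0,0,0]
    - [-0.0005,0,0,0]

```text
time: 19.9
tool_pos: [561.0, 84.5, 53.6]
tcp_rot: [-1.57, -0.005, -1.547]
contact_force: [1.6, -19.6, 3.7]
grip_width: 43.8
```

>>> arm_command:
  deltas:
    - [-0.0005,0,0,0]
    - [-0.0005,0,0,0]

```text
time: 20.1
tool_pos: [561.0, 84.5, 53.7]
tcp_rot: [-1.571, -0.006, -1.547]
contact_force: [0.8, -23.3, 4.4]
grip_width: 43.4
```

TCP stalls at y=84.5 while the force climbs to 23 N, so it is hard against the stop. I'll hold for the plunger.

>>> arm_command:
  deltas:
    - [0,0,0,0]
    - [0,0,0,0]
    - [0,0,0,0]
    - [0,0,0,0]
    - [0,0,0,0]

```text
time: 20.6
tool_pos: [561.0, 84.5, 53.7]
tcp_rot: [-1.571, -0.006, -1.547]
contact_force: [1.0, -22.6, 3.5]
grip_width: 43.8
```

>>> arm_command:
  deltas:
    - [0,0,0,0]
    - [0,0,0,0]
    - [0,0,0,0]
    - [0,0,0,0]
    - [0,0,0,0]

```text
time: 21.1
tool_pos: [560.9, 84.5, 53.7]
tcp_rot: [-1.571, -0.006, -1.547]
contact_force: [0.8, -22.5, 4.5]
grip_width: 43.7
```

>>> arm_command:
  deltas:
    - [0,0,0,0]
    - [0,0,0,0]
    - [0,0,0,0]
    - [0,0,0,0]
    - [0,0,0,0]

```text
time: 21.6
tool_pos: [561.0, 84.5, 53.7]
tcp_rot: [-1.571, -0.006, -1.547]
contact_force: [0.2, -21.7, 4.5]
grip_width: 44.0
```

>>> arm_command:
  deltas:
    - [0,0,0,0]
    - [0,0,0,0]
    - [0,0,0,0]
    - [0,0,0,0]
    - [0,0,0,0]

```text
time: 22.1
tool_pos: [560.9, 84.6, 53.7]
tcp_rot: [-1.571, -0.006, -1.547]
contact_force: [1.6, -22.0, 3.9]
grip_width: 43.6
```

>>> arm_command:
  deltas:
    - [0,0,0,0]
    - [0,0,0,0]
    - [0,0,0,0]
    - [0,0,0,0]
    - [0,0,0,0]

```text
time: 22.6
tool_pos: [561.0, 84.6, 53.7]
tcp_rot: [-1.571, -0.006, -1.547]
contact_force: [0.8, -21.3, 4.3]
grip_width: 44.0
```

>>> arm_command:
  deltas:
    - [0,0,0,0]
    - [0,0,0,0]
    - [0,0,0,0]
    - [0,0,0,0]
    - [0,0,0,0]

```text
time: 23.1
tool_pos: [560.9, 84.6, 53.7]
tcp_rot: [-1.571, -0.006, -1.547]
contact_force: [1.5, -22.8, 3.3]
grip_width: 43.4
```

Run:
```python
from fit import *
o=bot.get_obs(); print(o["tool_pos"],o["contact_force"],o["moment"])
ims=[]
for n in("top","scene"):
    c=vision.capture(n); u=proj(c,[[555,200,100]])[0].astype(int)
    ims.append(cv2.resize(c["img"][u[1]-32:u[1]+32,u[0]-40:u[0]+40,::-1],(400,320),interpolation=cv2.INTER_CUBIC))
    for d in vision.find_in(c,"plunger"): print(n,d["confidence"],world(c,d["xyz"])[:3].round(1))
cv2.imwrite("pics/g4.png",np.hstack(ims))
```

```text
[560.94568266  84.5918672   53.7056171 ] [  1.53707999 -22.78879297   3.307443  ] [-3.27711842 -0.13206036 -0.16924407]
top 0.51 [555.9 208.5 190.6]
```

View pics/g4.png

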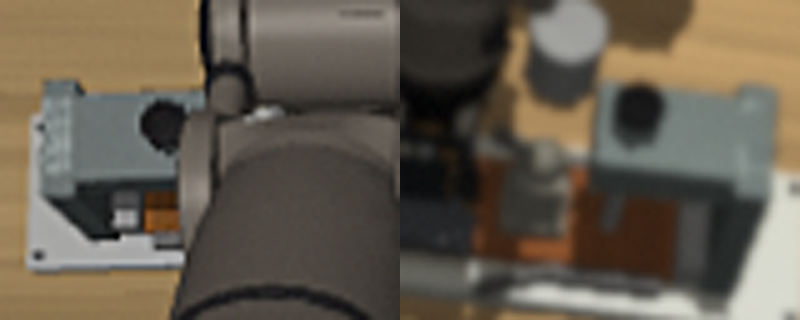

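The carrier nose is under the head against the stop, with the knob at (638,110) in the crop. Before letting go I'll compare knob height with the first picture, where the plunger was fully down, and then do a gentle unload/tug test.

Run:
```python
from fit import *
c=vision.capture("scene"); now=cv2.resize(c["img"][:,:,::-1],(800,600),interpolation=cv2.INTER_CUBIC)
old=cv2.imread("pics/scene0.png")
def cen(im):
    g=cv2.cvtColor(im,6)[300:350,485:525].astype(float); w=np.clip(60-g,0,None); w[:, :]*=1
    y,x=np.mgrid[300:350,485:525]; return (w*x).sum()/w.sum(),(w*y).sum()/w.sum(),w.sum()
print("dark centroid old/new",cen(old),cen(now))
P=proj(c,[[557,207,190],[557,207,197]])*800/512; print("7mm shift px",P[1]-P[0],P[0])
for y0,y1,x0,x1 in((308,338,490,520),(312,334,494,516)):
    r=cv2.matchTemplate(now[y0-8:y1+8,x0-8:x1+8],old[y0:y1,x0:x1],cv2.TM_CCOEFF_NORMED); print(np.array(cv2.minMaxLoc(r)[3])-8,r.max())
```

```text
dark centroid old/new (np.float64(504.51962362263214), np.float64(326.7823449300483), np.float64(8077.0)) (np.float64(503.3714062956827), np.float64(331.64175031673324), np.float64(10261.0))
7mm shift px [ 0.46256849 -1.78605724] [502.19070296 316.68795384]
[0 0] 0.99900186
[0 0] 0.99860513
```

>>> arm_command:
  deltas:
    - [0.0005,0,0,0]
    - [0.0005,0,0,0]
    - [0.0005,0,0,0]
    - [0,0,0,0]

```text
time: 23.75
tool_pos: [560.9, 84.5, 53.5]
tcp_rot: [-1.57, -0.004, -1.547]
contact_force: [1.2, -15.9, 2.8]
grip_width: 43.7
```

The knob shows zero shift from its fully-down picture, where riding on the carrier would give about -2 px. I'll unload further.

>>> arm_command:
  deltas:
    - [0.0005,0,0,0]
    - [0.0005,0,0,0]
    - [0.0005,0,0,0]
    - [0,0,0,0]

```text
time: 24.15
tool_pos: [560.9, 84.3, 53.3]
tcp_rot: [-1.57, -0.002, -1.547]
contact_force: [1.8, -9.8, 0.2]
grip_width: 43.8
```

>>> arm_command:
  deltas:
    - [0.0005,0,0,0]
    - [0.0005,0,0,0]
    - [0,0,0,0]

```text
time: 24.45
tool_pos: [560.9, 83.5, 53.3]
tcp_rot: [-1.571, -0.002, -1.547]
contact_force: [1.7, -7.9, 0.3]
grip_width: 43.8
```

>>> arm_command:
  deltas:
    - [0.0005,0,0,0]
    - [0.0005,0,0,0]
    - [0,0,0,0]

```text
time: 24.75
tool_pos: [560.9, 82.8, 53.3]
tcp_rot: [-1.571, -0.001, -1.547]
contact_force: [2.6, -6.9, 0.3]
grip_width: 43.6
```

>>> arm_command:
  deltas:
    - [0.0005,0,0,0]
    - [0.0005,0,0,0]
    - [0,0,0,0]

```text
time: 25.05
tool_pos: [560.8, 82.7, 53.2]
tcp_rot: [-1.571, -0.0, -1.547]
contact_force: [2.7, -3.5, 0.5]
grip_width: 44.1
```

>>> arm_command:
  deltas:
    - [0.0005,0,0,0]
    - [0.0005,0,0,0]
    - [0,0,0,0]

```text
time: 25.35
tool_pos: [560.8, 82.5, 53.3]
tcp_rot: [-1.57, 0.001, -1.547]
contact_force: [3.4, 2.3, -0.0]
grip_width: 43.6
```

It is locked: travel stops after about 1.7 mm of play and the force reverses. I'll release, rise and retreat.

>>> arm_command:
  deltas:
    - [0,0,0,0]
    - [0,0,0,0]
    - [0,0,0,0]
    - [0,0,0,0]
    - [0,0,0,0]
  claw: 0

```text
time: 25.85
tool_pos: [560.5, 81.7, 53.1]
tcp_rot: [-1.571, 0.0, -1.547]
contact_force: [-0.1, 0.4, 0.3]
grip_width: 79.0
```

>>> arm_command:
  deltas:
    - [0,0,0,0]
    - [0,0,0,0]
    - [0,-0.01,0,0]
    - [0,-0.02,0,0]
    - [0,-0.03,0,0]

```text
time: 26.35
tool_pos: [559.8, 81.7, 113.2]
tcp_rot: [-1.574, 0.0, -1.547]
contact_force: [0.5, -0.2, -0.1]
grip_width: 91.8
```

>>> arm_command:
  deltas:
    - [0,-0.04,0,0]
    - [0.02,-0.04,0,0]
    - [0.04,-0.03,0,0]
    - [0.04,0,0,0]
    - [0.04,0,0,0]

```text
time: 26.85
tool_pos: [564.4, -59.5, 225.6]
tcp_rot: [-1.567, -0.001, -1.546]
contact_force: [1.2, -0.0, 1.1]
grip_width: 91.9
```

>>> arm_command:
  deltas:
    - [0.04,0,0,0]
    - [0.04,0,0,0]
    - [0.04,0,0,0]
    - [0.02,0,0,0]
    - [0,0,0,0]

```text
time: 27.35
tool_pos: [567.0, -201.1, 223.6]
tcp_rot: [-1.57, -0.001, -1.551]
contact_force: [-0.3, 0.7, -0.4]
grip_width: 91.5
```

Run:
```python
from fit import *
o=bot.get_obs(); print(o["time"],o["tool_pos"],o["contact_force"],o["grip_width"])
c=vision.capture("scene"); now=cv2.resize(c["img"][:,:,::-1],(800,600),interpolation=cv2.INTER_CUBIC); old=cv2.imread("pics/scene0.png")
r=cv2.matchTemplate(now[304:342,486:524],old[312:334,494:516],cv2.TM_CCOEFF_NORMED); print("knob shift",np.array(cv2.minMaxLoc(r)[3])-8,r.max())
for d in vision.regions_of(c,"carrier"):
    y,x=np.nonzero(d["mask"]); print(d["confidence"],x.mean(),y.mean(),len(x))
cv2.imwrite("pics/end.png",now)
```

```text
27.35 [ 566.95031049 -201.14173185  223.63807707] [-0.25611793  0.71641476 -0.42490681] 91.52050590922622
knob shift [0 0] 0.99854326
0.74 328.66973415132924 157.52658486707566 978
0.69 299.46722846441946 224.6385767790262 1068
0.57 263.53160621761657 172.44455958549221 965
```

View pics/end.png

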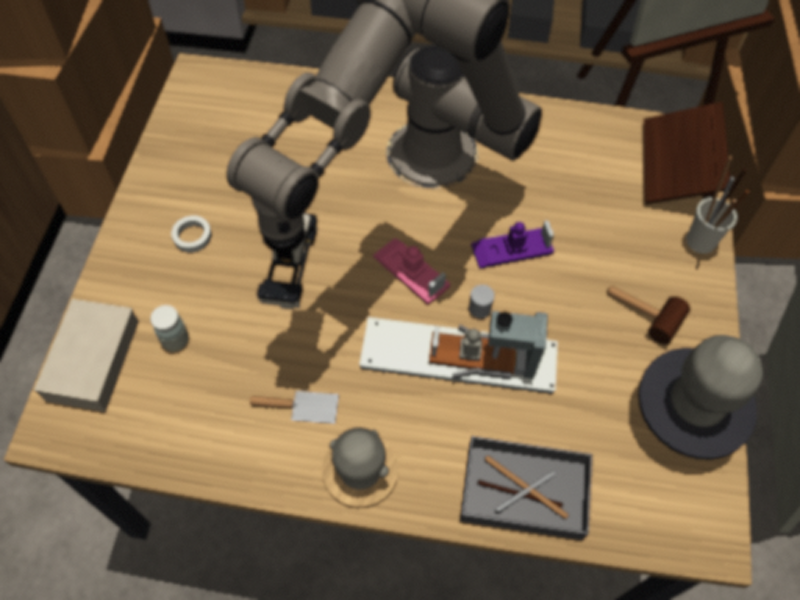

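The carrier sits locked under the head at (475,350). The bystanders are where they were, and the robot is clear of everything. I'll hand the job in.

```bash
python3 -c "
from plant import job; print(job.close_job())"
```

```text
the job is handed in; nothing more can be done
None
```

The carrier is locked in the dock, and I handed the job in at about 27 s of the 69 s allowed. I lifted the wooden carrier by its maquette, set it on the entry with its nose towards the head, and let go. I then took it by the tab and pushed it slowly until it was hard against the stop. Contact with the stop showed as the tool stalling at y = 84.5 mm, with the push reaching about 23 N. I held it there for about 3 s before letting go.

- **Plunger:** the knob showed no shift from its fully-down picture, both before and after I let go. Riding on the carrier would have moved it by about 2 pixels.
- **Lock:** a gentle pull back before letting go stopped after about 1.7–2 mm of travel, close to the stated 1.5 mm play, and the force reversed.
- **Bench:** the last picture showed the carrier in place, the other things where they were, and the robot clear.
- **Disagreements:** one check after placing failed: the arm partly hid the carrier, so the top-camera fit was about 13 mm off. I used the scene-camera fit and the arm pose instead. The dock fits from the two cameras differed by about 4 mm.

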